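# Open the squeeze-tab rusk tin and tip the tray of rusks into it

### The job

Get the rusk tin ready for the next honey tasting: squeeze the two red tabs of its lid together, turn the lid about a quarter turn while they are squeezed, lift it off and lay it right way up on the middle of the round cork mat. Then take the green tray, tip all four rusks from it into the tin, and set the empty tray down level on the bare table top. Do not shift or knock over the jars, glass, stick cup and bowl.

Things in the scene. Friction and masses are not known exactly. Their poses are not given: they have to be found in the camera images.
- tin: yellow open tin fixed to the table, 160 mm in diameter, 110 mm high, wall 5 mm, depth 105 mm; origin at the centre of its underside, z up
- tin_mouth (a point): centre of the tin's mouth, level with the rim. Flush in the mouth at the tin's +y and -y lie two steel ledges, each spanning 36 degrees either way, 7 mm thick, reaching in to 60 mm from the axis; they hold down the closed lid's feet. The mouth is 120 mm wide between the ledges, 150 mm elsewhere
- tin_teeth (a point): between a pair of dark teeth on the rim at the tin's +x, 79 mm from the axis, 20 mm apart, top 131 mm above the tin's underside; the like pair stands at -x. One bolt of the closed lid lies between each pair, so that the lid cannot turn
- lid: white disc lid, loose, 138 mm in diameter, 75 mm high with its tabs, 0.28 kg; origin at the centre of the underside of its grey plug, z up. When closed its axes match the tin's and its origin is 94 mm above the tin's. Plug 115 mm wide, 16 mm high; disc 16 to 26 mm above the origin
- lid_foot (a point): end of the lid's foot at its +y (another at -y), 68 mm from the axis, 38 mm wide, at plug bottom; closed, the feet sit under the tin's ledges with 2 mm play. With the tabs squeezed the lid turns either way by hand force, and comes straight up when turned 60 to 120 degrees from closed (80 to 90 is best)
- lid_grip (a point): on the lid's axis between its two red upright tabs, 60 mm above the lid's origin: the height at which to squeeze, along the lid's x. The tabs stand at +x and -x, 8 mm thick, 28 mm wide, 27 to 75 mm above the origin, 60 mm apart over their outer faces (40 mm fully squeezed). Fingers reaching below 36 mm above the origin would strike the bolts
- tab_a (a joint): inward travel (m) of the tab at the lid's +x: 0 sprung out (locked), 0.010 fully squeezed (8 N). It carries a steel bolt, 16 mm wide, 27 to 35 mm above the lid's origin, that runs out along x to 80 mm from the axis, between the teeth; the bolt is clear of them from about 0.007. It springs back when released
- tab_b (a joint): inward travel (m) of the tab at the lid's -x, with its bolt, the same
- mat: round cork mat fixed to the table, 180 mm in diameter, 4 mm thick; origin at the centre of its underside
- tray: green tray, loose, 0.22 kg; origin at the centre of the underside of its floor, z up. Floor 130 mm (x) by 84 mm (y), 4 mm thick; side walls up to 26 mm, rear wall up to 38 mm, the +x end is open. A straight handle bar along x, 16 mm wide (y), 35 to 55 mm above the origin, runs back from the rear wall at x = -65 to x = -132 mm
- tray_grip (a point): centre of the handle bar, at x = -104 mm, z = 45 mm in the tray's frame; axes as the tray's (pinch along y)
- tray_lip (a point): middle of the tray's open edge, on the floor's upper face, at x = 65 mm, z = 4 mm in the tray's frame
- rusk1: brown rusk, loose on the tray, 48 x 30 x 20 mm, 20 g, lying flat; origin at the centre of its underside. It slides off a tray tilted by more than about 40 degrees.
- rusk2: brown rusk, loose on the tray, 48 x 30 x 20 mm, 20 g, lying flat; origin at the centre of its underside. It slides off a tray tilted by more than about 40 degrees.
- rusk3: brown rusk, loose on the tray, 48 x 30 x 20 mm, 20 g, lying flat; origin at the centre of its underside. It slides off a tray tilted by more than about 40 degrees.
- rusk4: brown rusk, loose on the tray, 48 x 30 x 20 mm, 20 g, lying flat; origin at the centre of its underside. It slides off a tray tilted by more than about 40 degrees.
- jar_left: bystander: honey jar with brass cap, 54 mm in diameter, 68 mm high; origin at the centre of its underside
- jar_right: bystander: dark honey jar with brass cap, 54 mm in diameter, 68 mm high; origin at the centre of its underside
- glass: bystander: drinking glass, 68 mm in diameter, 90 mm high; origin at the centre of its underside
- stick_cup: bystander: paper cup full of tasting sticks, 76 mm in diameter, 95 mm high, sticks up to 136 mm; origin at the centre of its underside
- bowl: bystander: white bowl, 116 mm in diameter, 45 mm high; origin at the centre of its underside
Not all that is in view belongs to the job. What is shaped like the rusk4 but black, blue or purple is not meant.

How it is judged:
On the way, in this order (a step that is already met when the one before it is completed fails the run):
1. the lid, still seated in the tin, is turned by more than 50 degrees with both tabs squeezed (value of joint each of tab_a, tab_b above 0.005 m and angle between the x axis of lid and the x axis of tin, either way round above 0.88 rad and horizontal distance between lid and tin below 0.02 m and z of lid in the frame of tin below 0.1 m), for 0.1 s.
2. the lid lies right way up on the middle of the mat, released (horizontal distance between lid and mat below 0.03 m and z of lid in the frame of mat below 0.009 m and angle between lid's own z axis and vertical below 0.1 rad and contact force between the fingers and lid below 0.2 N), for 0.2 s.
3. the tray is tipped by more than 30 degrees with its open edge over the tin (angle between tray's own z axis and vertical above 0.52 rad and horizontal distance between tray_lip and tin below 0.1 m), for 0.1 s.
At the end, for the whole second after the job is handed in: All rusks inside the tin (within 75 mm of its axis, under 88 mm above its underside); lid right way up on the mat (centres within 30 mm, tilt under 0.1 rad, under 9 mm high); tray level on the table (under 3 mm high, tilt under 0.08 rad); all released and at rest (horizontal distance between each of rusk1, rusk2, rusk3, rusk4 and tin below 0.075 m and z of each of rusk1, rusk2, rusk3, rusk4 in the frame of tin below 0.088 m and linear speed of each of rusk1, rusk2, rusk3, rusk4, tray, lid below 0.02 m/s and horizontal distance between lid and mat below 0.03 m and z of lid in the frame of mat below 0.009 m and angle between lid's own z axis and vertical below 0.1 rad and height (world z) of tray below 0.003 m and angle between tray's own z axis and vertical below 0.08 rad); the robot touches nothing.
It fails at once if a bystander (jar, glass, stick cup or bowl) is shifted by more than 30 mm or tipped over (distance of any of jar_left, jar_right, glass, stick_cup, bowl from where it was at the start of the episode above 0.03 m or angle between any of jar_left, jar_right, glass, stick_cup, bowl's own z axis and vertical above 0.5 rad).
It also fails if it takes over 72 s, if anything falls off the work surface, if the arm or the gripper's body presses on something with over 40 N, if the wrist force passes 120 N, or if a joint passes its speed limit or range.

### The arm

A 7-joint arm with a two-finger parallel gripper is mounted at the origin on the work surface. World frame = base frame: x ahead of the robot, y to its left, z up, the work surface at z = 0. Lengths are in m, angles in rad, forces in N, time in s.
With the tool pointing down it reaches from about 0.4 to 0.85 m from the base axis. Payload 10.4 kg.
Tool frame: the origin (TCP) lies midway between the tips of the shut fingers; the grasp point (between the pads) lies 19 mm behind it; z points along the fingers, y is the line along which they close (so a half turn about z gives the same grasp; the last joint's range is limited). The gripper opens to 87 mm and grips with 3 to 60 N. Pads are 19 mm wide; open, the fingers measure 117 mm over their backs; the gripper's body (75 mm by 190 mm) begins 51 mm behind the grasp point.
Start: joints at [-1.266, 0.332, -0.065, 1.46, 0.022, 1.35, -0.088], TCP at [0.201, 0.592, 0.223] pointing down, gripper open.
Joint ranges: [-2.6, 2.6], [-0.5, 2.12], [-1.47, 1.34], [0.16, 2.42], [-1.27, 4.41], [0.06, 2.06], [-2.6, 2.6]. Speed limits (rad/s): [2.22, 2.22, 2.79, 2.79, 3.14, 3.14, 3.14].

### API

Orientations are given as a unit quaternion [x, y, z, w].
In Python, from bench import sensors, eyes, order gives the robot as it stands.
- The arm moves only by the tool arm_command, never from a script. Its argument "steps" is a list of rows, each an object with "rot": the turn, a rotation vector about the world's x, y, z in degrees, a list of three; "slide": the shift along the world's x, y, z in m, a list of three; "grip": the opening, from 0 (shut) to 1 (fully open). A call has exactly 8 rows; each row shifts and turns the commanded pose from where the row before left it; what a row does not reach is not made up. A row lasts 1/8 s, in which the tool goes at most 62.5 mm and 10.7 degrees, less where a joint would pass 70% of its speed; a pose out of reach is approached as far as the arm can. A call with a gripper value outside its range is refused whole. The fingers move at their own pace and stop on an object; "newtons" is the grip in N (left out, the last holds). Time passes only in rows, so rows that do not move let the fingers close, or fill a call up. It gives the time, the measured TCP pose, the force, the opening and the grip force at its end, in the units of the state.
- sensors.read_state(): the state, without advancing time (a new reading comes with each control period).
- eyes.camera(name): name is "scene" or "top"; returns a dict with "pixels" (420x560x3 uint8, red, green, blue), "intrinsics" (3x3 intrinsics, pixels), "k1" (the pictures are not rectified: a ray, as slopes to the right and down, at radius r is drawn at 1 + k1 r^2 times it, then the intrinsics apply), "pose" (4x4, takes a point from camera to world coordinates). Camera axes: x right, y down, z forward; pixel columns grow to the right and rows downward; lengths in m; the calibration is good to about 2 mm. A picture is of the moment at which its call begins. There is no depth.
- order.close_job(): hands the job in; it is judged then, once.
Trained networks look in a picture, given as the dict that the camera call returned (one of the last four; its "shot" number tells which), for a name from the list of things; names that differ only in an ending like _2 or _b are one class to them, and where a whole thing is asked for, a point or a joint stands for the part that bears it (a point fixed in the world has none). Each returns a list of dicts, best first, with "conf" (0 to 1); they miss things now and then, are a little off and sometimes report something else, mostly with a low value. They report only what shows in the picture. A call takes as long as a camera call. They do not tell look-alikes from the thing itself.
- eyes.look_for(name, picture): "bbox" ([left, top, right, bottom] in pixels, round what is visible of it).
The state is a dict: "time": time; "joint_positions": joint angles; "joint_vel": joint speeds; "joint_torque": joint torques, N m; "ee_pos": TCP position; "eef_rot": TCP orientation; "ft_force": force on the tool from outside, world axes, zero at the start; "torque": the same for the moment, N m; "width": finger opening in m; "grip_force": force on a finger pad.
Only numpy, scipy, OpenCV 4.12 (cv2) and the standard library are available. Lean on these libraries where they do the work, as an engineer would, in place of code of your own. Each camera call takes 0.05 s, during which the arm holds its last target. There are 200 camera calls.

## Working session

There is one attempt and no reset: what is moved stays moved. The work goes in short steps, Python scripts to look and compute and a tool call to move; the robot and the scene stay as the last step left them, time stands still between calls to the robot, and variables do not carry over. Pictures are saved under pics/ and viewed, at most 10 in all, crops included, and the job is handed in when it is done.

Besides the shell and the picture viewer there is one more tool, called after ">>>" by a JSON object that holds its "method" and its "body". arm_command: Moves the arm, as the interface text tells. Its arguments: {"type":"object","properties":{"steps":{"type":"array","items":{"type":"object","properties":{"rot":{"type":"array","items":{"type":"number"}},"slide":{"type":"array","items":{"type":"number"}},"grip":{"type":"number"}}}},"newtons":{"type":"number"}},"required":["steps"]}

```bash
mkdir -p pics
cat > h.py <<'E'
import numpy as np, cv2
from bench import sensors, eyes, order
def und(p,c):
    K=np.array(c["intrinsics"]);d=(np.array(p,float)-[K[0,2],K[1,2]])/[K[0,0],K[1,1]]
    u=d.copy()
    for _ in range(20): u=d/(1+c["k1"]*(u@u))
    return u
def ray(p,c):
    T=np.array(c["pose"]);u=und(p,c);return T[:3,3],T[:3,:3]@np.array([u[0],u[1],1])
def at(p,c,z):
    o,d=ray(p,c);return o+d*(z-o[2])/d[2]
def proj(X,c):
    T=np.array(c["pose"]);K=np.array(c["intrinsics"]);q=T[:3,:3].T@(np.array(X)-T[:3,3]);u=q[:2]/q[2];u=u*(1+c["k1"]*(u@u))
    return np.array([K[0,0]*u[0]+K[0,2],K[1,1]*u[1]+K[1,2]])
def tri(p1,c1,p2,c2):
    A=[];b=[]
    for p,c in((p1,c1),(p2,c2)):
        o,d=ray(p,c);d=d/np.linalg.norm(d);M=np.eye(3)-np.outer(d,d);A.append(M);b.append(M@o)
    return np.linalg.lstsq(np.vstack(A),np.hstack(b),rcond=None)[0]
E
python3 - <<'E'
from h import *
import pickle
cs={n:eyes.camera(n) for n in("scene","top")}
pickle.dump(cs,open("c0.pkl","wb"))
for n,c in cs.items():
    print(n,np.round(np.array(c["pose"]),3).tolist(),c["k1"],np.round(c["intrinsics"],1).tolist())
    cv2.imwrite(f"pics/{n}0.png",c["pixels"][:,:,::-1])
    for k in"tin lid lid_grip tab_a mat tray tray_grip rusk1 jar_left jar_right glass stick_cup bowl".split():
        print(k,[(np.round(d["bbox"]).tolist(),round(d["conf"],2)) for d in eyes.look_for(k,c)[:5]])
s=sensors.read_state();print(s["ee_pos"],s["eef_rot"],s["width"])
E
```

```text
scene [[0.02, 0.833, -0.553, 1.222], [1.0, -0.024, 0.0, 0.011], [-0.013, -0.553, -0.833, 1.118], [0.0, 0.0, 0.0, 1.0]] -0.024813341301937825 [[423.8, 0.0, 276.0], [0.0, 423.8, 210.8], [0.0, 0.0, 1.0]]
tin [([244.0, 193.0, 302.0, 258.0], 0.93)]
lid [([246.0, 194.0, 292.0, 235.0], 0.65), ([271.0, 195.0, 294.0, 211.0], 0.38)]
lid_grip [([246.0, 195.0, 296.0, 237.0], 0.69), ([243.0, 191.0, 299.0, 261.0], 0.36)]
tab_a [([246.0, 206.0, 268.0, 234.0], 0.7), ([272.0, 199.0, 293.0, 211.0], 0.66), ([246.0, 277.0, 285.0, 318.0], 0.34)]
mat [([250.0, 206.0, 270.0, 235.0], 0.7), ([134.0, 204.0, 189.0, 252.0], 0.66), ([381.0, 243.0, 409.0, 275.0], 0.24)]
tray [([361.0, 172.0, 386.0, 233.0], 0.78)]
tray_grip [([360.0, 171.0, 390.0, 234.0], 0.78)]
rusk1 [([402.0, 208.0, 419.0, 222.0], 0.72), ([331.0, 204.0, 347.0, 221.0], 0.68), ([372.0, 214.0, 385.0, 229.0], 0.63), ([374.0, 197.0, 384.0, 212.0], 0.56), ([339.0, 168.0, 348.0, 184.0], 0.46)]
jar_left [([316.0, 231.0, 336.0, 252.0], 0.61)]
jar_right [([216.0, 218.0, 233.0, 243.0], 0.65), ([355.0, 170.0, 388.0, 234.0], 0.2), ([362.0, 198.0, 370.0, 210.
[... 780 characters left out ...]
usk1 [([146.0, 247.0, 158.0, 265.0], 0.7), ([187.0, 288.0, 198.0, 308.0], 0.7), ([156.0, 249.0, 174.0, 270.0], 0.69), ([193.0, 239.0, 211.0, 251.0], 0.68), ([160.0, 231.0, 175.0, 248.0], 0.63)]
jar_left [([157.0, 249.0, 172.0, 268.0], 0.52)]
jar_right [([325.0, 210.0, 344.0, 228.0], 0.93)]
glass [([135.0, 156.0, 166.0, 187.0], 0.6), ([251.0, 184.0, 314.0, 246.0], 0.56)]
stick_cup [([344.0, 150.0, 379.0, 181.0], 0.91), ([139.0, 221.0, 182.0, 296.0], 0.72), ([257.0, 220.0, 277.0, 239.0], 0.42)]
bowl [([265.0, 118.0, 311.0, 161.0], 0.82), ([253.0, 189.0, 308.0, 243.0], 0.43)]
[0.20119981 0.59173612 0.22256738] [ 1.63171976e-01  9.86597641e-01  2.96882172e-05 -1.18310822e-05] 0.08707636289695758
```

Run:
```python
import pickle,cv2
cs=pickle.load(open("c0.pkl","rb"))
im=cs["top"]["pixels"][110:320,125:445,::-1];cv2.imwrite("pics/t1.png",cv2.resize(im,(800,525),interpolation=cv2.INTER_CUBIC))
im=cs["scene"]["pixels"][150:330,120:430,::-1];cv2.imwrite("pics/s1.png",cv2.resize(im,(800,464),interpolation=cv2.INTER_CUBIC))
```

```text
(no output)
```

View pics/t1.png

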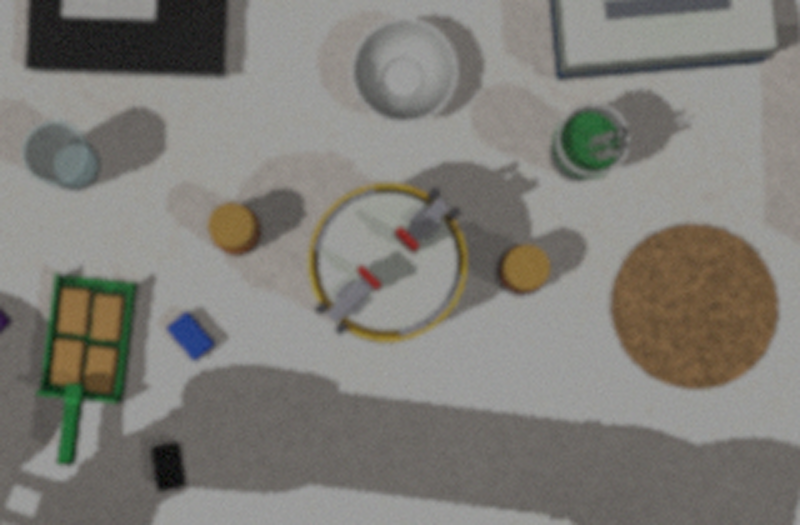

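View pics/s1.png

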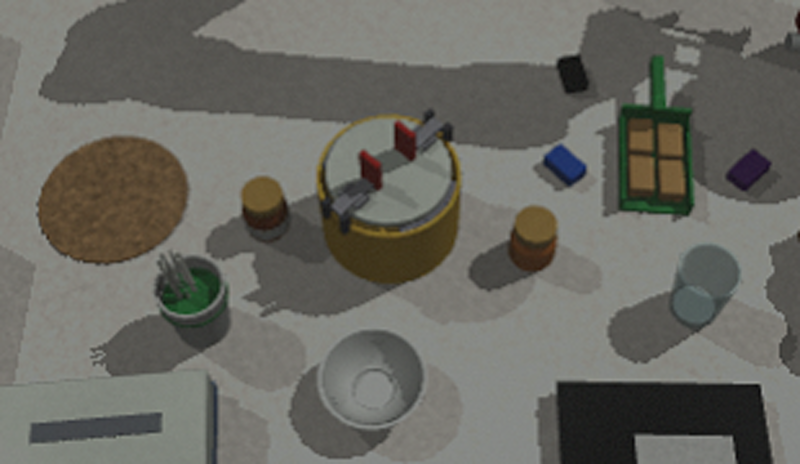

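```bash
cat > seg.py <<'E'
from h import *
import pickle
cs=pickle.load(open("c0.pkl","rb"));t=cs["top"];s=cs["scene"]
f=lambda c,x,y:(x/2.5+125,y/2.5+110) if c is t else (x/2.58+120,y/2.58+150)
def hsv(c): return cv2.cvtColor(c["pixels"],cv2.COLOR_RGB2HSV)
def comps(c,m,a):
    n,l,st,ce=cv2.connectedComponentsWithStats(m.astype(np.uint8));return [(ce[i].round(1).tolist(),st[i].tolist()) for i in range(1,n) if st[i,4]>=a]
for nm,c in cs.items():
    H=hsv(c).astype(int);h,S,V=H[...,0],H[...,1],H[...,2]
    print(nm,"red",comps(c,((h<8)|(h>172))&(S>120)&(V>60),12))
    print("green",comps(c,(h>45)&(h<80)&(S>120)&(V>30),60))
    print("yellow",comps(c,(h>20)&(h<32)&(S>130)&(V>70),60))
    print("brown",comps(c,(h>8)&(h<20)&(S>80)&(V>50),150))
print("tin rim centre",at(f(t,388.5,263),t,.11))
tt=[f(t,407,239),f(t,370,277)];ss=[f(s,404,128),f(s,371,158)]
for a,b in((0,0),(1,1),(0,1),(1,0)): print(a,b,tri(tt[a],t,ss[b],s))
print("tabs at .165",[at(p,t,.165).round(4) for p in tt])
for n,x,y in(("tipL",328,312),("tipR",447,205)): print(n,at(f(t,x,y),t,.125))
print("mat",at(f(t,695,306),t,.004),tri(f(t,695,306),t,f(s,113,199),s))
print("handle",at(f(t,66,462),t,.055),at(f(t,73,387),t,.055), tri(f(t,66,460),t,f(s,657,58),s))
print("rusks",[at(f(t,x,y),t,.022).round(3) for x,y in((74,310),(106,316),(67,361),(100,366))])
for n,x,y,z in(("jl",234,228,.068),("jr",526,268,.068),("glass",50,143,.09),("cup",592,140,.095),("bowl",406,68,.045)): print(n,at(f(t,x,y),t,z).round(3))
E
python3 seg.py
```

```text
scene red [([433.5, 162.1], [432, 159, 4, 7, 15]), ([276.7, 200.4], [273, 197, 8, 7, 21]), ([263.3, 212.0], [260, 209, 7, 7, 22])]
green [([374.7, 182.6], [373, 172, 6, 21, 88]), ([360.9, 209.8], [360, 195, 3, 33, 62]), ([370.8, 230.0], [361, 228, 21, 5, 61]), ([195.5, 264.9], [184, 256, 21, 16, 133])]
yellow [([284.4, 235.7], [256, 205, 42, 48, 229])]
brown [([39.1, 50.0], [0, 0, 74, 108, 2370]), ([34.2, 7.5], [23, 0, 26, 29, 169]), ([97.4, 20.7], [53, 1, 93, 56, 1827]), ([530.3, 45.8], [499, 26, 61, 54, 1503]), ([491.5, 139.7], [442, 93, 94, 115, 5398]), ([19.0, 175.6], [0, 167, 38, 18, 511]), ([54.6, 252.8], [0, 183, 103, 116, 1579]), ([367.7, 211.0], [363, 196, 10, 30, 248]), ([379.2, 212.2], [375, 198, 11, 30, 257]), ([163.2, 227.3], [135, 203, 57, 49, 2183]), ([467.6, 266.7], [434, 232, 106, 52, 1036]), ([325.8, 247.9], [317, 238, 19, 17, 168]), ([389.3, 394.2], [341, 372, 109, 48, 4104]), ([528.2, 403.0], [488, 376, 64, 44, 1571]), ([162.2, 396.4], [151, 379, 28, 41, 571]), ([194.9, 396.1], [191, 379, 11, 41, 253]), ([214.3, 392.4], [202, 378, 24, 37, 488])]
top red [([287.3, 
[... 822 characters left out ...]
067]
0 1 [ 0.58821533 -0.02230945  0.16248955]
1 0 [0.55221621 0.01326642 0.16450402]
tabs at .165 [array([ 0.588 , -0.0231,  0.165 ]), array([0.5522, 0.0126, 0.165 ])]
tipL [0.52075478 0.0543352  0.125     ]
tipR [ 0.62495307 -0.06435687  0.125     ]
mat [ 0.52630082 -0.33789579  0.004     ] [ 0.52663308 -0.34034921 -0.00663871]
handle [0.37257557 0.32758403 0.055     ] [0.44911067 0.32107403 0.055     ] [0.37418076 0.33008903 0.04969372]
rusks [array([0.53 , 0.329, 0.022]), array([0.523, 0.295, 0.022]), array([0.476, 0.336, 0.022]), array([0.47 , 0.301, 0.022])]
jl [0.611 0.153 0.068]
jr [ 0.565 -0.148  0.068]
glass [0.698 0.337 0.09 ]
cup [ 0.693 -0.214  0.095]
bowl [ 0.782 -0.029  0.045]
```

>>> {"method": "arm_command", "body": {"steps": [{"rot":[0,0,-7.3],"slide":[0.023,-0.0373,0],"grip":1},{"rot":[0,0,-7.3],"slide":[0.023,-0.0373,0],"grip":1},{"rot":[0,0,-7.3],"slide":[0.023,-0.0373,0],"grip":1},{"rot":[0,0,-7.3],"slide":[0.023,-0.0373,0],"grip":1},{"rot":[0,0,-7.3],"slide":[0.023,-0.0373,0],"grip":1},{"rot":[0,0,-7.3],"slide":[0.023,-0.0373,0],"grip":1},{"rot":[0,0,-7.3],"slide":[0.023,-0.0373,0],"grip":1},{"rot":[0,0,-7.3],"slide":[0.023,-0.0373,0],"grip":1}]}}

```text
time: 2.4
ee_pos: [0.3859, 0.2921, 0.2228]
eef_rot: [0.625, 0.78, 0.0, -0.0]
ft_force: [-0.2, 0.0, 0.9]
width: 0.087
grip_force: 0.0
```

>>> {"method": "arm_command", "body": {"steps": [{"rot":[0,0,-7.3],"slide":[0.023,-0.0373,0],"grip":1},{"rot":[0,0,-7.3],"slide":[0.023,-0.0373,0],"grip":1},{"rot":[0,0,-7.3],"slide":[0.023,-0.0373,0],"grip":1},{"rot":[0,0,-7.3],"slide":[0.023,-0.0373,0],"grip":1},{"rot":[0,0,-7.3],"slide":[0.023,-0.0373,0],"grip":1},{"rot":[0,0,-7.3],"slide":[0.023,-0.0373,0],"grip":1},{"rot":[0,0,-7.3],"slide":[0.023,-0.0373,0],"grip":1},{"rot":[0,0,-7.3],"slide":[0.023,-0.0373,0],"grip":1}]}}

```text
time: 3.4
ee_pos: [0.5699, -0.0062, 0.2228]
eef_rot: [0.927, 0.376, 0.0, 0.0]
ft_force: [0.6, 0.4, 0.4]
width: 0.0869
grip_force: 0.0
```

```bash
cat >> h.py <<'E'
def st():
    from scipy.spatial.transform import Rotation as R
    s=sensors.read_state();M=R.from_quat(s["eef_rot"]).as_matrix()
    print("t",round(s["time"],2),"pos",np.round(s["ee_pos"],4),"yaw_y",round(np.degrees(np.arctan2(M[1,1],M[0,1])),1),"z",M[:,2].round(3),"f",np.round(s["ft_force"],1),"w",round(s["width"],4),"gf",round(s["grip_force"],1),"q",np.round(s["joint_positions"],2));return s
E
python3 - <<'E'
from h import *
st()
c=eyes.camera("scene")
im=c["pixels"][160:260,210:335,::-1];cv2.imwrite("pics/s2.png",cv2.resize(im,(750,600),interpolation=cv2.INTER_CUBIC))
E
```

```text
t 3.4 pos [ 0.5699 -0.0062  0.2228] yaw_y -45.8 z [ 0.001  0.    -1.   ] f [0.6 0.4 0.4] w 0.0869 gf 0.0 q [-0.58  0.23  0.6   1.64 -0.13  1.32 -0.76]
```

View pics/s2.png

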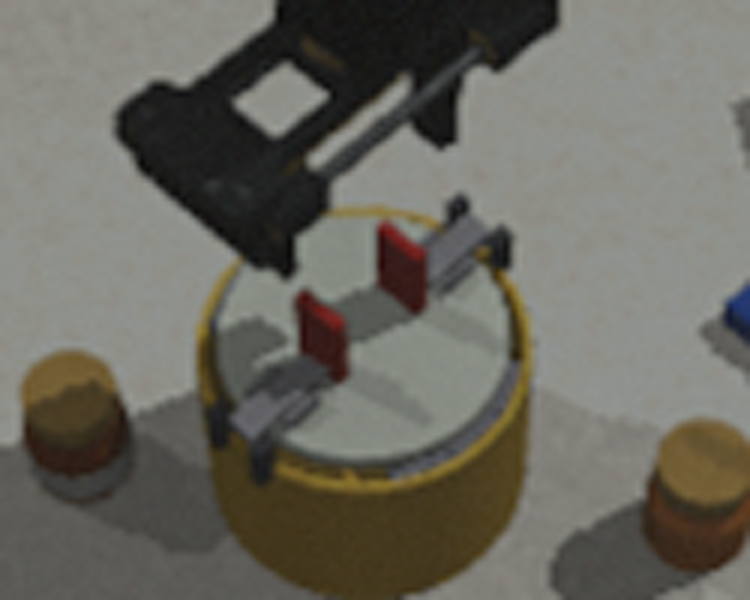

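The gripper hovers above the lid with its finger line parallel to the tabs (crop: red tabs at 323,335 and 402,268). Going down.

>>> {"method": "arm_command", "body": {"newtons": 30, "steps": [{"slide":[0,0.001,-0.015],"grip":1},{"slide":[0,0,-0.015],"grip":1},{"slide":[0,0,-0.015],"grip":1},{"slide":[0,0,-0.015],"grip":1},{"slide":[0,0,-0.013],"grip":1},{"slide":[0,0,-0.01],"grip":1},{"slide":[0,0,-0.004],"grip":1},{"grip":1}]}}

```text
schema error: expected keys rot, slide, grip
```

>>> {"method": "arm_command", "body": {"newtons": 30, "steps": [{"grip":0.3},{"grip":0.3},{"grip":0.3},{"grip":0.3},{"grip":0.3},{"grip":0.3},{"grip":0.3},{"grip":0.3}]}}

```text
schema error: expected keys rot, slide, grip
```

```bash
python3 -c "
from h import *
st()"
```

```text
t 3.45 pos [ 0.5715 -0.0122  0.2228] yaw_y -46.5 z [ 0.002 -0.003 -1.   ] f [-2.8 -4.4 -0.1] w 0.0869 gf 0.0 q [-0.57  0.23  0.6   1.64 -0.13  1.31 -0.76]
```

>>> {"method": "arm_command", "body": {"newtons": 30, "steps": [{"rot":[0,0,0],"slide":[0,0,0],"grip":1},{"rot":[0,0,0],"slide":[0,0,-0.016],"grip":1},{"rot":[0,0,0],"slide":[0,0,-0.018],"grip":1},{"rot":[0,0,0],"slide":[0,0,-0.018],"grip":1},{"rot":[0,0,0],"slide":[0,0,-0.016],"grip":1},{"rot":[0,0,0],"slide":[0,0,-0.012],"grip":1},{"rot":[0,0,0],"slide":[0,0,-0.007],"grip":1},{"rot":[0,0,0],"slide":[0,0,0],"grip":1}]}}

```text
time: 4.45
ee_pos: [0.5691, -0.0051, 0.1353]
eef_rot: [0.926, 0.378, -0.0, 0.0]
ft_force: [-1.0, 0.3, -0.6]
width: 0.0869
grip_force: 0.0
```

```bash
python3 -c "
from h import *
st()"
```

```text
t 4.45 pos [ 0.5691 -0.0051  0.1353] yaw_y -45.6 z [-0. -0. -1.] f [-1.   0.3 -0.6] w 0.0869 gf 0.0 q [-0.56  0.3   0.58  1.75 -0.18  1.14 -0.72]
```

>>> {"method": "arm_command", "body": {"newtons": 30, "steps": [{"rot":[0,0,0],"slide":[0,0,0],"grip":0.3},{"rot":[0,0,0],"slide":[0,0,0],"grip":0.3},{"rot":[0,0,0],"slide":[0,0,0],"grip":0.3},{"rot":[0,0,0],"slide":[0,0,0],"grip":0.3},{"rot":[0,0,0],"slide":[0,0,0],"grip":0.3},{"rot":[0,0,0],"slide":[0,0,0],"grip":0.3},{"rot":[0,0,0],"slide":[0,0,0],"grip":0.3},{"rot":[0,0,0],"slide":[0,0,0],"grip":0.3}]}}

```text
time: 5.45
ee_pos: [0.5696, -0.0053, 0.1361]
eef_rot: [0.926, 0.378, 0.0, 0.0]
ft_force: [-0.8, -0.5, 6.5]
width: 0.0382
grip_force: 30.0
```

```bash
python3 -c "
from h import *
st()"
```

```text
t 5.45 pos [ 0.5696 -0.0053  0.1361] yaw_y -45.6 z [ 0.001 -0.    -1.   ] f [-0.8 -0.5  6.5] w 0.0382 gf 30.0 q [-0.56  0.3   0.58  1.75 -0.18  1.14 -0.72]
```

>>> {"method": "arm_command", "body": {"steps": [{"rot":[0,0,6],"slide":[0,0,0],"grip":0.3},{"rot":[0,0,6],"slide":[0,0,0],"grip":0.3},{"rot":[0,0,6],"slide":[0,0,0],"grip":0.3},{"rot":[0,0,6],"slide":[0,0,0],"grip":0.3},{"rot":[0,0,6],"slide":[0,0,0],"grip":0.3},{"rot":[0,0,6],"slide":[0,0,0],"grip":0.3},{"rot":[0,0,6],"slide":[0,0,0],"grip":0.3},{"rot":[0,0,6],"slide":[0,0,0],"grip":0.3}]}}

```text
time: 6.45
ee_pos: [0.5702, -0.0055, 0.1361]
eef_rot: [0.691, 0.723, 0.001, 0.001]
ft_force: [3.6, -1.6, 3.3]
width: 0.0391
grip_force: 30.0
```

>>> {"method": "arm_command", "body": {"steps": [{"rot":[0,0,7],"slide":[0,0,0],"grip":0.3},{"rot":[0,0,7],"slide":[0,0,0],"grip":0.3},{"rot":[0,0,7],"slide":[0,0,0],"grip":0.3},{"rot":[0,0,7],"slide":[0,0,0],"grip":0.3},{"rot":[0,0,6],"slide":[0,0,0],"grip":0.3},{"rot":[0,0,4],"slide":[0,0,0],"grip":0.3},{"rot":[0,0,0],"slide":[0,0,0],"grip":0.3},{"rot":[0,0,0],"slide":[0,0,0],"grip":0.3}]}}

```text
time: 7.45
ee_pos: [0.5712, -0.0046, 0.1364]
eef_rot: [0.419, 0.908, 0.001, 0.002]
ft_force: [8.0, 0.3, -0.3]
width: 0.0385
grip_force: 30.0
```

```bash
python3 -c "
from h import *
st()
c=eyes.camera('scene')
im=c['pixels'][150:250,210:335,::-1];cv2.imwrite('pics/s3.png',cv2.resize(im,(750,600),interpolation=cv2.INTER_CUBIC))"
```

```text
t 7.45 pos [ 0.5712 -0.0046  0.1364] yaw_y 40.4 z [ 0.005  0.001 -1.   ] f [ 8.   0.3 -0.3] w 0.0385 gf 30.0 q [-0.38  0.28  0.36  1.74 -0.11  1.14  0.72]
```

View pics/s3.png

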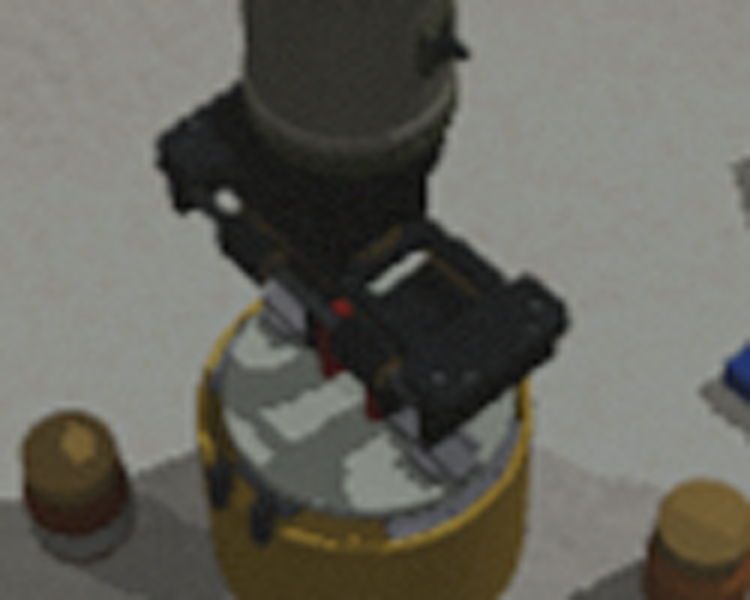

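The lid has turned with the gripper (bolts now at crop 285,305 and 430,460, clear of the teeth). Lifting.

>>> {"method": "arm_command", "body": {"steps": [{"rot":[0,0,0],"slide":[0,0,0.004],"grip":0.3},{"rot":[0,0,0],"slide":[0,0,0.006],"grip":0.3},{"rot":[0,0,0],"slide":[0,0,0.008],"grip":0.3},{"rot":[0,0,0],"slide":[0,0,0.01],"grip":0.3},{"rot":[0,0,0],"slide":[0,0,0.015],"grip":0.3},{"rot":[0,0,0],"slide":[0,0,0.02],"grip":0.3},{"rot":[0,0,0],"slide":[0,0,0.025],"grip":0.3},{"rot":[0,0,0],"slide":[0,0,0.012],"grip":0.3}]}}

```text
time: 8.5
ee_pos: [0.5694, -0.0049, 0.2373]
eef_rot: [0.419, 0.908, 0.001, 0.0]
ft_force: [-0.1, -0.6, -2.9]
width: 0.0387
grip_force: 30.0
```

```bash
python3 -c "
from h import *
st()
c=eyes.camera('scene')
im=c['pixels'][130:250,200:350,::-1];cv2.imwrite('pics/s4.png',cv2.resize(im,(750,600),interpolation=cv2.INTER_CUBIC))"
```

```text
t 8.5 pos [ 0.5694 -0.0049  0.2373] yaw_y 40.4 z [ 0.001  0.001 -1.   ] f [-0.1 -0.6 -2.9] w 0.0387 gf 30.0 q [-0.39  0.2   0.37  1.61 -0.07  1.34  0.7 ]
```

View pics/s4.png

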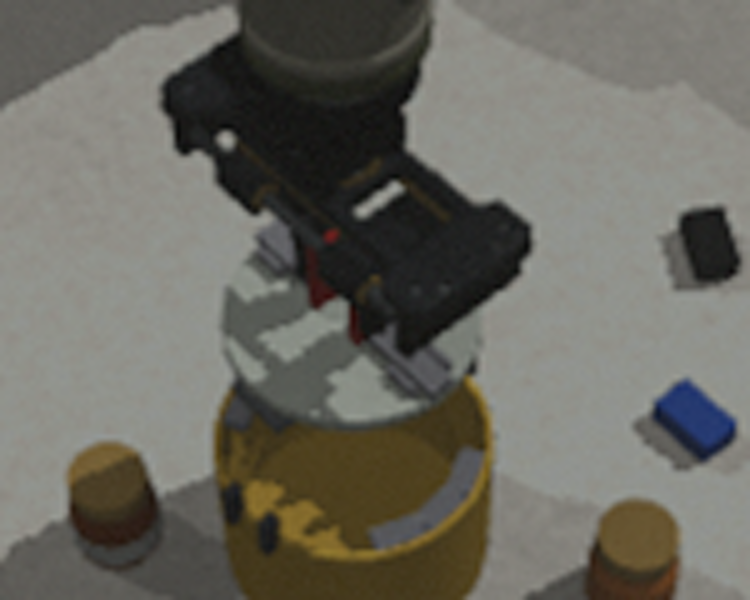

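The lid hangs level below the gripper, clear of the open tin. Carrying it to the mat.

>>> {"method": "arm_command", "body": {"steps": [{"rot":[0,0,0],"slide":[-0.003,-0.02,0],"grip":0.3},{"rot":[0,0,0],"slide":[-0.006,-0.048,0],"grip":0.3},{"rot":[0,0,0],"slide":[-0.006,-0.052,0],"grip":0.3},{"rot":[0,0,0],"slide":[-0.007,-0.052,0],"grip":0.3},{"rot":[0,0,0],"slide":[-0.007,-0.052,0],"grip":0.3},{"rot":[0,0,0],"slide":[-0.006,-0.05,0],"grip":0.3},{"rot":[0,0,0],"slide":[-0.006,-0.04,0],"grip":0.3},{"rot":[0,0,0],"slide":[-0.003,-0.02,0],"grip":0.3}]}}

```text
time: 9.55
ee_pos: [0.5225, -0.3428, 0.2345]
eef_rot: [0.421, 0.907, -0.001, -0.001]
ft_force: [0.1, 0.5, -3.4]
width: 0.0386
grip_force: 30.0
```

>>> {"method": "arm_command", "body": {"steps": [{"rot":[0,0,0],"slide":[0,0,-0.02],"grip":0.3},{"rot":[0,0,0],"slide":[0,0,-0.03],"grip":0.3},{"rot":[0,0,0],"slide":[0,0,-0.03],"grip":0.3},{"rot":[0,0,0],"slide":[0,0,-0.03],"grip":0.3},{"rot":[0,0,0],"slide":[0,0,-0.03],"grip":0.3},{"rot":[0,0,0],"slide":[0,0,-0.03],"grip":0.3},{"rot":[0,0,0],"slide":[0,0,-0.01],"grip":0.3},{"rot":[0,0,0],"slide":[0,0,0],"grip":0.3}]}}

```text
time: 10.55
ee_pos: [0.5244, -0.3394, 0.0552]
eef_rot: [0.42, 0.908, -0.0, -0.001]
ft_force: [-0.8, 0.0, -3.8]
width: 0.0385
grip_force: 30.0
```

```bash
python3 -c "
from h import *
st()"
```

```text
t 10.55 pos [ 0.5244 -0.3394  0.0552] yaw_y 40.4 z [-0.001  0.    -1.   ] f [-0.8  0.  -3.8] w 0.0385 gf 30.0 q [ 0.1   0.51  0.52  1.66 -0.28  1.04  1.41]
```

>>> {"method": "arm_command", "body": {"steps": [{"rot":[0,0,0],"slide":[0,0,-0.003],"grip":0.3},{"rot":[0,0,0],"slide":[0,0,-0.002],"grip":0.3},{"rot":[0,0,0],"slide":[0,0,-0.002],"grip":0.3},{"rot":[0,0,0],"slide":[0,0,-0.002],"grip":0.3},{"rot":[0,0,0],"slide":[0,0,0],"grip":0.3},{"rot":[0,0,0],"slide":[0,0,0],"grip":0.3},{"rot":[0,0,0],"slide":[0,0,0],"grip":0.3},{"rot":[0,0,0],"slide":[0,0,0],"grip":0.3}]}}

```text
time: 11.55
ee_pos: [0.5255, -0.3393, 0.0469]
eef_rot: [0.419, 0.908, -0.0, 0.0]
ft_force: [1.5, -2.2, 1.9]
width: 0.0386
grip_force: 30.0
```

>>> {"method": "arm_command", "body": {"steps": [{"rot":[0,0,0],"slide":[0,0,0],"grip":1},{"rot":[0,0,0],"slide":[0,0,0],"grip":1},{"rot":[0,0,0],"slide":[0,0,0],"grip":1},{"rot":[0,0,0],"slide":[0,0,0],"grip":1},{"rot":[0,0,0],"slide":[0,0,0],"grip":1},{"rot":[0,0,0],"slide":[0,0,0],"grip":1},{"rot":[0,0,0],"slide":[0,0,0],"grip":1},{"rot":[0,0,0],"slide":[0,0,0],"grip":1}]}}

```text
time: 12.55
ee_pos: [0.5252, -0.339, 0.0466]
eef_rot: [0.419, 0.908, 0.0, 0.0]
ft_force: [-0.4, 0.5, -0.4]
width: 0.0867
grip_force: 0.0
```

>>> {"method": "arm_command", "body": {"steps": [{"rot":[0,0,0],"slide":[0,0,0.02],"grip":1},{"rot":[0,0,0],"slide":[0,0,0.03],"grip":1},{"rot":[0,0,0],"slide":[0,0,0.03],"grip":1},{"rot":[0,0,0],"slide":[0,0,0.03],"grip":1},{"rot":[0,0,0],"slide":[0,0,0.03],"grip":1},{"rot":[0,0,0],"slide":[0,0,0.03],"grip":1},{"rot":[0,0,0],"slide":[0,0.02,0.01],"grip":1},{"rot":[0,0,0],"slide":[0,0.04,0],"grip":1}]}}

```text
time: 13.55
ee_pos: [0.525, -0.2806, 0.2292]
eef_rot: [0.421, 0.907, -0.0, 0.002]
ft_force: [0.1, 1.3, 0.1]
width: 0.0872
grip_force: 0.0
```

```bash
python3 -c "
from h import *
st()
c=eyes.camera('scene')
im=c['pixels'][150:330,120:430,::-1];cv2.imwrite('pics/s5.png',cv2.resize(im,(800,464),interpolation=cv2.INTER_CUBIC))"
```

```text
t 13.55 pos [ 0.525  -0.2806  0.2292] yaw_y 40.2 z [ 0.003 -0.002 -1.   ] f [0.1 1.3 0.1] w 0.0872 gf 0.0 q [-0.04  0.28  0.56  1.56 -0.15  1.34  1.23]
```

View pics/s5.png

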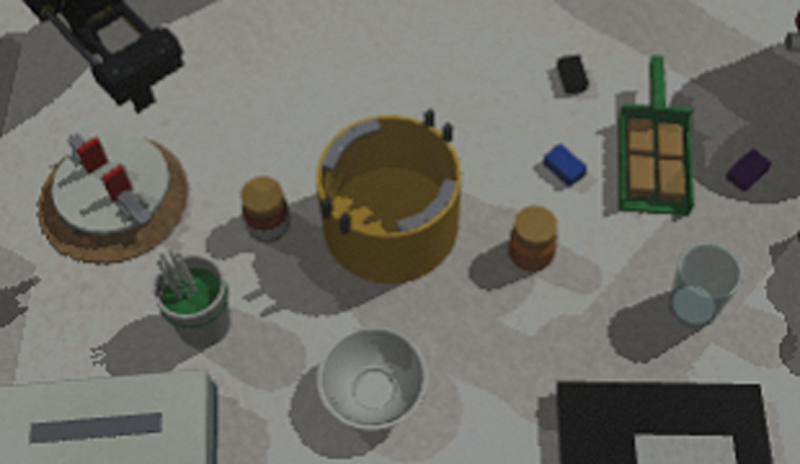

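The lid lies flat on the mat (crop centre about 110,185 on a mat at 113,199), tin empty and open, bystanders unmoved. On to the tray handle.

>>> {"method": "arm_command", "body": {"newtons": 60, "steps": [{"rot":[0,0,2.7],"slide":[-0.008,0.038,0],"grip":1},{"rot":[0,0,2.7],"slide":[-0.008,0.038,0],"grip":1},{"rot":[0,0,2.7],"slide":[-0.008,0.038,0],"grip":1},{"rot":[0,0,2.7],"slide":[-0.008,0.038,0],"grip":1},{"rot":[0,0,2.7],"slide":[-0.008,0.038,0],"grip":1},{"rot":[0,0,2.7],"slide":[-0.008,0.038,0],"grip":1},{"rot":[0,0,2.7],"slide":[-0.008,0.038,0],"grip":1},{"rot":[0,0,2.7],"slide":[-0.008,0.038,0],"grip":1}]}}

```text
time: 14.6
ee_pos: [0.461, 0.0257, 0.228]
eef_rot: [0.241, 0.97, 0.0, 0.001]
ft_force: [0.3, -0.7, 0.7]
width: 0.0868
grip_force: 0.0
```

>>> {"method": "arm_command", "body": {"steps": [{"rot":[0,0,2.7],"slide":[-0.008,0.038,0],"grip":1},{"rot":[0,0,2.7],"slide":[-0.008,0.038,0],"grip":1},{"rot":[0,0,2.7],"slide":[-0.008,0.038,0],"grip":1},{"rot":[0,0,2.7],"slide":[-0.008,0.038,0],"grip":1},{"rot":[0,0,2.7],"slide":[-0.008,0.038,0],"grip":1},{"rot":[0,0,2.7],"slide":[-0.008,0.038,0],"grip":1},{"rot":[0,0,2.7],"slide":[-0.008,0.03,0],"grip":1},{"rot":[0,0,0],"slide":[0,0,-0.02],"grip":1}]}}

```text
time: 15.6
ee_pos: [0.405, 0.2859, 0.2082]
eef_rot: [0.077, 0.997, 0.001, 0.001]
ft_force: [-0.3, -0.3, -1.5]
width: 0.0872
grip_force: 0.0
```

```bash
python3 -c "
from h import *
st()
for n in('scene','top'):
  c=eyes.camera(n)
  H=cv2.cvtColor(c['pixels'],cv2.COLOR_RGB2HSV).astype(int);m=((H[...,0]>45)&(H[...,0]<80)&(H[...,1]>110)&(H[...,2]>25)).astype(np.uint8)
  k,l,s,ce=cv2.connectedComponentsWithStats(m)
  print(n,[s[i].tolist() for i in range(1,k) if s[i,4]>30])
st()"
```

```text
t 15.6 pos [0.405  0.2859 0.2082] yaw_y 81.2 z [ 0.002  0.002 -1.   ] f [-0.3 -0.3 -1.5] w 0.0872 gf 0.0 q [-0.69  0.06 -0.01  1.82  0.    1.26  0.71]
scene [[531, 0, 29, 46, 528], [373, 172, 15, 22, 102], [360, 195, 27, 38, 156], [386, 197, 3, 32, 42], [183, 255, 22, 17, 184]]
top [[351, 156, 19, 21, 224], [141, 221, 38, 57, 432]]
t 15.7 pos [0.4045 0.2825 0.2054] yaw_y 81.0 z [-0.002 -0.002 -1.   ] f [ 0.6  0.3 -0.3] w 0.0871 gf 0.0 q [-0.69  0.06 -0.01  1.82  0.    1.26  0.71]
```

>>> {"method": "arm_command", "body": {"steps": [{"rot":[0,0,3],"slide":[-0.004,0.022,0],"grip":1},{"rot":[0,0,0],"slide":[0,0.02,-0.02],"grip":1},{"rot":[0,0,0],"slide":[0,0,-0.03],"grip":1},{"rot":[0,0,0],"slide":[0,0,-0.035],"grip":1},{"rot":[0,0,0],"slide":[0,0,-0.035],"grip":1},{"rot":[0,0,0],"slide":[0,0,-0.035],"grip":1},{"rot":[0,0,0],"slide":[0,0,-0.025],"grip":1},{"rot":[0,0,0],"slide":[0,0,0],"grip":1}]}}

```text
time: 16.7
ee_pos: [0.4005, 0.325, 0.0258]
eef_rot: [0.052, 0.999, -0.001, -0.001]
ft_force: [0.2, 0.6, 0.3]
width: 0.0867
grip_force: 0.0
```

```bash
python3 -c "
from h import *
st()
c=eyes.camera('scene')
im=c['pixels'][150:250,320:445,::-1];cv2.imwrite('pics/s6.png',cv2.resize(im,(750,600),interpolation=cv2.INTER_CUBIC))"
```

```text
t 16.7 pos [0.4005 0.325  0.0258] yaw_y 84.0 z [-0.002 -0.002 -1.   ] f [0.2 0.6 0.3] w 0.0867 gf 0.0 q [-0.73  0.3  -0.05  1.95  0.02  0.89  0.68]
```

View pics/s6.png

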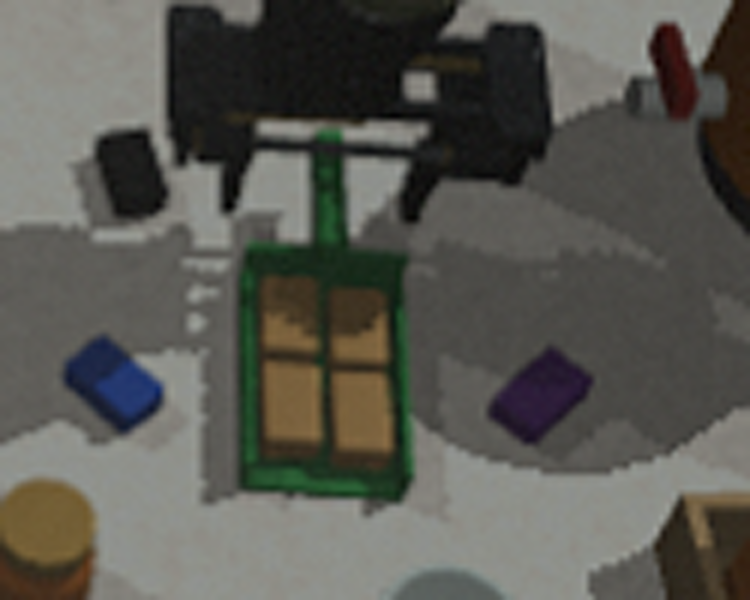

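The open fingers (crop 235,190 and 415,200) straddle the handle bar (330,190), all four rusks on the tray. Grip and lift.

>>> {"method": "arm_command", "body": {"newtons": 60, "steps": [{"rot":[0,0,0],"slide":[0,0,0],"grip":0},{"rot":[0,0,0],"slide":[0,0,0],"grip":0},{"rot":[0,0,0],"slide":[0,0,0],"grip":0},{"rot":[0,0,0],"slide":[0,0,0],"grip":0},{"rot":[0,0,0],"slide":[0,0,0],"grip":0},{"rot":[0,0,0],"slide":[0,0,0],"grip":0},{"rot":[0,0,0],"slide":[0,0,0],"grip":0},{"rot":[0,0,0],"slide":[0,0,0],"grip":0}]}}

```text
time: 17.75
ee_pos: [0.4012, 0.325, 0.0266]
eef_rot: [0.053, 0.999, 0.0, -0.0]
ft_force: [0.3, 0.6, -1.0]
width: 0.0154
grip_force: 60.1
```

>>> {"method": "arm_command", "body": {"steps": [{"rot":[0,0,0],"slide":[0,0,0.005],"grip":0},{"rot":[0,0,0],"slide":[0,0,0.01],"grip":0},{"rot":[0,0,0],"slide":[0,0,0.02],"grip":0},{"rot":[0,0,0],"slide":[0,0,0.03],"grip":0},{"rot":[0,0,0],"slide":[0,0,0.04],"grip":0},{"rot":[0,0,0],"slide":[0,0,0.04],"grip":0},{"rot":[0,0,0],"slide":[0,0,0.04],"grip":0},{"rot":[0,0,0],"slide":[0,0,0.02],"grip":0}]}}

```text
time: 18.75
ee_pos: [0.4015, 0.3253, 0.2345]
eef_rot: [0.053, 0.999, 0.001, 0.001]
ft_force: [0.6, -0.3, -4.1]
width: 0.0151
grip_force: 60.0
```

```bash
python3 -c "
from h import *
st()
c=eyes.camera('scene')
im=c['pixels'][120:240,310:460,::-1];cv2.imwrite('pics/s7.png',cv2.resize(im,(750,600),interpolation=cv2.INTER_CUBIC))"
```

```text
t 18.75 pos [0.4015 0.3253 0.2345] yaw_y 83.9 z [ 0.002  0.002 -1.   ] f [ 0.6 -0.3 -4.1] w 0.0151 gf 60.0 q [-0.73  0.09 -0.04  1.73  0.    1.32  0.69]
```

View pics/s7.png

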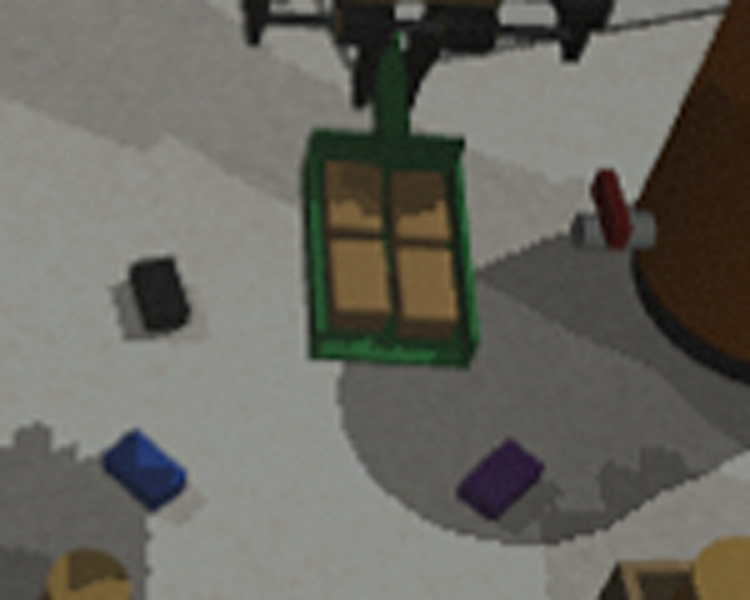

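The tray hangs level with all four rusks (crop 390,250). Swing it to the far side of the tin, heading back toward the base.

>>> {"method": "arm_command", "body": {"steps": [{"rot":[0,0,-4],"slide":[0.006,-0.007,0.004],"grip":0},{"rot":[0,0,-7],"slide":[0.0125,-0.014,0.004],"grip":0},{"rot":[0,0,-7.5],"slide":[0.0125,-0.014,0.004],"grip":0},{"rot":[0,0,-7.5],"slide":[0.0125,-0.014,0.004],"grip":0},{"rot":[0,0,-7.5],"slide":[0.0125,-0.014,0],"grip":0},{"rot":[0,0,-7.5],"slide":[0.0125,-0.014,0],"grip":0},{"rot":[0,0,-7.5],"slide":[0.0125,-0.014,0],"grip":0},{"rot":[0,0,-7.5],"slide":[0.0125,-0.014,0],"grip":0}]}}

```text
time: 19.8
ee_pos: [0.4947, 0.2193, 0.2472]
eef_rot: [0.518, 0.856, -0.0, -0.0]
ft_force: [-0.5, -0.7, -2.8]
width: 0.0151
grip_force: 60.0
```

>>> {"method": "arm_command", "body": {"steps": [{"rot":[0,0,-7.5],"slide":[0.0125,-0.014,0],"grip":0},{"rot":[0,0,-7.5],"slide":[0.0125,-0.014,0],"grip":0},{"rot":[0,0,-7.5],"slide":[0.0125,-0.014,0],"grip":0},{"rot":[0,0,-7.5],"slide":[0.0125,-0.014,0],"grip":0},{"rot":[0,0,-7.5],"slide":[0.0125,-0.014,0],"grip":0},{"rot":[0,0,-7.5],"slide":[0.0125,-0.014,0],"grip":0},{"rot":[0,0,-7.5],"slide":[0.0125,-0.014,0],"grip":0},{"rot":[0,0,-7.5],"slide":[0.0125,-0.014,0],"grip":0}]}}

```text
time: 20.8
ee_pos: [0.5948, 0.1075, 0.2472]
eef_rot: [0.876, 0.482, -0.0, -0.0]
ft_force: [0.4, 0.3, -3.6]
width: 0.0155
grip_force: 60.0
```

>>> {"method": "arm_command", "body": {"steps": [{"rot":[0,0,-7.5],"slide":[0.0125,-0.014,0],"grip":0},{"rot":[0,0,-7.5],"slide":[0.0125,-0.014,0],"grip":0},{"rot":[0,0,-7.5],"slide":[0.0125,-0.014,0],"grip":0},{"rot":[0,0,-7.5],"slide":[0.0125,-0.014,0],"grip":0},{"rot":[0,0,-7.5],"slide":[0.0125,-0.014,0],"grip":0},{"rot":[0,0,-7.5],"slide":[0.0125,-0.014,0],"grip":0},{"rot":[0,0,-7],"slide":[0.0125,-0.014,0],"grip":0},{"rot":[0,0,-4],"slide":[0.0125,-0.01,0],"grip":0}]}}

```text
time: 21.8
ee_pos: [0.6949, -0.0008, 0.2471]
eef_rot: [1.0, 0.015, -0.0, 0.0]
ft_force: [-0.5, 0.5, -2.9]
width: 0.0158
grip_force: 60.0
```

```bash
python3 -c "
from h import *
st()
c=eyes.camera('scene');st()
im=c['pixels'][120:300,160:400,::-1];cv2.imwrite('pics/s8.png',cv2.resize(im,(800,600),interpolation=cv2.INTER_CUBIC))"
```

```text
t 21.8 pos [ 0.6949 -0.0008  0.2471] yaw_y -88.3 z [-0.001 -0.    -1.   ] f [-0.5  0.5 -2.9] w 0.0158 gf 60.0 q [-0.4   0.51  0.52  1.23 -0.25  1.46 -1.45]
t 21.85 pos [ 0.6957 -0.0022  0.2467] yaw_y -88.5 z [-0.    -0.001 -1.   ] f [-1.9 -0.7 -4.8] w 0.0154 gf 60.0 q [-0.4   0.52  0.52  1.23 -0.25  1.46 -1.45]
```

View pics/s8.png

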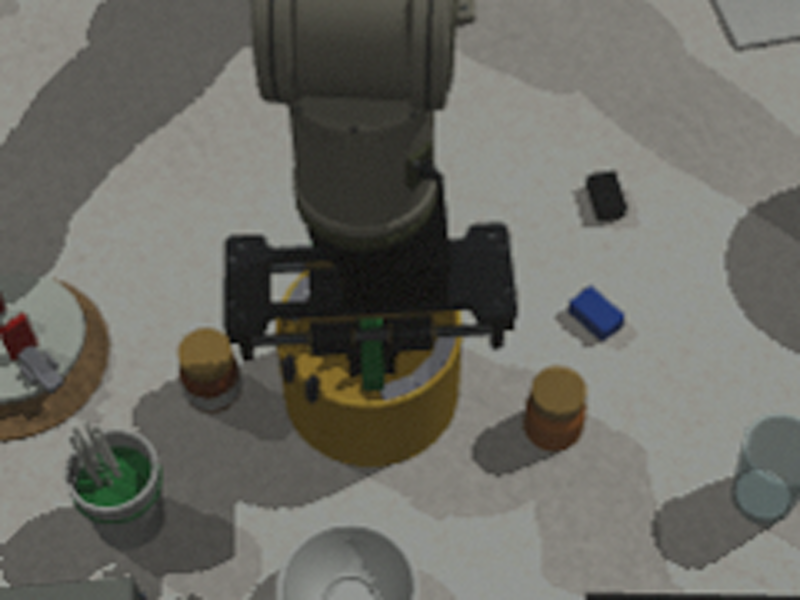

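The tray's handle and gripper hang over the tin with the tray under the wrist, heading toward the base. First tilt to about 32°.

>>> {"method": "arm_command", "body": {"steps": [{"rot":[0,0,-1.5],"slide":[0.004,-0.004,0],"grip":0},{"rot":[0,-4,0],"slide":[0.005,0,0.001],"grip":0},{"rot":[0,-5,0],"slide":[0.005,0,0.001],"grip":0},{"rot":[0,-5,0],"slide":[0.005,0,0.001],"grip":0},{"rot":[0,-5,0],"slide":[0.005,0,0.001],"grip":0},{"rot":[0,-5,0],"slide":[0.005,0,0.001],"grip":0},{"rot":[0,-4,0],"slide":[0.005,0,0.001],"grip":0},{"rot":[0,-4,0],"slide":[0.0025,0,0],"grip":0}]}}

```text
time: 22.85
ee_pos: [0.7307, -0.0034, 0.2536]
eef_rot: [0.961, 0.004, 0.276, 0.001]
ft_force: [-0.3, 0.6, -4.1]
width: 0.0153
grip_force: 60.0
```

```bash
python3 -c "
from h import *
s=st()
from scipy.spatial.transform import Rotation as R
M=R.from_quat(s['eef_rot']).as_matrix();tx=np.cross(M[:,1],-M[:,2]);print('lip',s['ee_pos']+tx*.169+M[:,2]*.022)"
```

```text
t 22.85 pos [ 0.7307 -0.0034  0.2536] yaw_y -89.6 z [ 0.531  0.001 -0.847] f [-0.3  0.6 -4.1] w 0.0153 gf 60.0 q [-0.56  0.17  0.54  1.74 -0.1   0.7  -1.55]
lip [ 0.59919932 -0.00473198  0.14514153]
```

>>> {"method": "arm_command", "body": {"steps": [{"rot":[0,-8,0],"slide":[-0.018,0,0.011],"grip":0},{"rot":[0,-8,0],"slide":[-0.018,0,0.01],"grip":0},{"rot":[0,-8,0],"slide":[-0.018,0,0.009],"grip":0},{"rot":[0,-8,0],"slide":[-0.019,0,0.008],"grip":0},{"rot":[0,0,0],"slide":[0,0,0],"grip":0},{"rot":[0,0,0],"slide":[0,0,0],"grip":0},{"rot":[0,0,0],"slide":[0,0,0],"grip":0},{"rot":[0,0,0],"slide":[0,0,0],"grip":0}]}}

```text
time: 23.85
ee_pos: [0.6844, -0.0147, 0.2894]
eef_rot: [0.887, -0.007, 0.462, 0.01]
ft_force: [0.4, 0.3, -2.7]
width: 0.0152
grip_force: 60.0
```

```bash
python3 -c "
from h import *
s=st()
from scipy.spatial.transform import Rotation as R
M=R.from_quat(s['eef_rot']).as_matrix();tx=np.cross(M[:,1],-M[:,2]);print('lip',s['ee_pos']+tx*.169+M[:,2]*.022)
for n in('scene','top'):
  c=eyes.camera(n); print(n,[(np.round(d['bbox']).tolist(),round(d['conf'],2)) for d in eyes.look_for('rusk1',c)[:6]])
  if n=='scene':
    im=c['pixels'][120:300,160:400,::-1];cv2.imwrite('pics/s9.png',cv2.resize(im,(800,600),interpolation=cv2.INTER_CUBIC))"
```

```text
t 23.85 pos [ 0.6844 -0.0147  0.2894] yaw_y -91.2 z [ 0.82  -0.023 -0.572] f [ 0.4  0.3 -2.7] w 0.0152 gf 60.0 q [-0.33 -0.12  0.22  2.14  0.68  0.21 -2.29]
lip [ 0.60576839 -0.01466612  0.13817321]
scene [([252.0, 223.0, 267.0, 238.0], 0.59), ([403.0, 208.0, 420.0, 222.0], 0.47), ([330.0, 205.0, 346.0, 223.0], 0.43)]
top [([111.0, 231.0, 132.0, 252.0], 0.77), ([184.0, 287.0, 200.0, 311.0], 0.53), ([192.0, 235.0, 210.0, 252.0], 0.47)]
```

>>> {"method": "arm_command", "body": {"steps": [{"rot":[0,-3,0],"slide":[-0.006,0.003,0.004],"grip":0},{"rot":[0,0,0],"slide":[0.004,0,0.003],"grip":0},{"rot":[0,0,0],"slide":[-0.004,0,-0.003],"grip":0},{"rot":[0,0,0],"slide":[0.004,0,0.003],"grip":0},{"rot":[0,0,0],"slide":[-0.004,0,-0.003],"grip":0},{"rot":[0,0,0],"slide":[0,0,0],"grip":0},{"rot":[0,0,0],"slide":[0,0,0],"grip":0},{"rot":[0,0,0],"slide":[0,0,0],"grip":0}]}}

```text
time: 25.05
ee_pos: [0.6787, -0.0133, 0.2936]
eef_rot: [0.875, -0.008, 0.485, 0.01]
ft_force: [0.4, -0.3, -2.6]
width: 0.0154
grip_force: 60.0
```

```bash
python3 -c "
from h import *
s=st()
from scipy.spatial.transform import Rotation as R
F=[]
for i in range(6):
  c=eyes.camera('scene');F.append(sensors.read_state()['ft_force'][2])
print('Fz',np.mean(F),np.std(F))
s=st();M=R.from_quat(s['eef_rot']).as_matrix();tx=np.cross(M[:,1],-M[:,2]);print('lip',s['ee_pos']+tx*.169+M[:,2]*.022)
print([(np.round(d['bbox']).tolist(),round(d['conf'],2)) for d in eyes.look_for('rusk1',c)[:6]])
H=cv2.cvtColor(c['pixels'],cv2.COLOR_RGB2HSV)[205:250,243:303]
m=((H[...,0]>8)&(H[...,0]<20)&(H[...,1]>80)&(H[...,2]>50));print(m.sum())
for r in m[::2]: print(''.join('#' if x else '.' for x in r))
"
```

```text
t 25.05 pos [ 0.6787 -0.0133  0.2936] yaw_y -91.4 z [ 0.848 -0.025 -0.53 ] f [ 0.4 -0.3 -2.6] w 0.0154 gf 60.0 q [-0.13 -0.13  0.02  2.18  0.93  0.15 -2.55]
Fz -2.8584814627295985 0.2990212420858021
t 25.35 pos [ 0.6786 -0.0133  0.2935] yaw_y -91.4 z [ 0.848 -0.025 -0.53 ] f [-0.5 -0.2 -3. ] w 0.0154 gf 60.0 q [-0.13 -0.13  0.02  2.18  0.93  0.15 -2.55]
lip [ 0.60771232 -0.0131293   0.13855475]
[([335.0, 169.0, 347.0, 185.0], 0.59), ([329.0, 205.0, 348.0, 222.0], 0.51), ([402.0, 209.0, 419.0, 224.0], 0.48), ([254.0, 219.0, 266.0, 238.0], 0.46)]
234
............................................................
............#..#..............#.......#.....................
..........................................#.................
............................................................
............................................................
.........................................#..................
............................................................
............................................................
.........................................................
[... 157 characters left out ...]
.............................
.........############......#...#..................#.........
........############....#########...............#...........
........##..#######....##########...........................
.............#####.....########.............................
.............###.......########.............................
.......................#########............................
............................................................
............................................................
............................................................
............................................................
............................................................
```

>>> {"method": "arm_command", "body": {"steps": [{"rot":[0,3,0],"slide":[0.006,0.001,0.002],"grip":0},{"rot":[0,4,0],"slide":[0.008,0.001,0],"grip":0},{"rot":[0,4,0],"slide":[0.008,0.001,-0.002],"grip":0},{"rot":[0,4,0],"slide":[0.008,0.001,-0.004],"grip":0},{"rot":[0,5,0],"slide":[0.008,0.001,-0.005],"grip":0},{"rot":[0,5,0],"slide":[0.008,0.001,-0.006],"grip":0},{"rot":[0,5,0],"slide":[0.007,0.001,-0.006],"grip":0},{"rot":[0,0,0],"slide":[0,0,0],"grip":0}]}}

```text
time: 26.4
ee_pos: [0.7324, -0.0067, 0.2722]
eef_rot: [0.97, -0.005, 0.245, 0.013]
ft_force: [0.0, -0.4, -3.0]
width: 0.0155
grip_force: 60.0
```

```bash
python3 -c "
from h import *
s=st()"
```

```text
t 26.4 pos [ 0.7324 -0.0067  0.2722] yaw_y -91.0 z [ 0.474 -0.028 -0.88 ] f [ 0.  -0.4 -3. ] w 0.0155 gf 60.0 q [-0.38  0.2   0.34  1.63 -0.01  0.84 -1.64]
```

>>> {"method": "arm_command", "body": {"steps": [{"rot":[0.8,4,0],"slide":[-0.003,0.001,0],"grip":0},{"rot":[0.8,4,0],"slide":[-0.005,0.001,0],"grip":0},{"rot":[0,4,0],"slide":[-0.005,0.001,0],"grip":0},{"rot":[0,4,0],"slide":[-0.005,0.001,0],"grip":0},{"rot":[0,4,0],"slide":[-0.005,0.001,0],"grip":0},{"rot":[0,4,0],"slide":[-0.005,0.001,0],"grip":0},{"rot":[0,4.4,0],"slide":[-0.005,0,0],"grip":0},{"rot":[0,0,0],"slide":[0,0,0],"grip":0}]}}

```text
time: 27.4
ee_pos: [0.6987, -0.0014, 0.2718]
eef_rot: [1.0, -0.008, -0.0, 0.001]
ft_force: [-0.5, 1.0, -2.7]
width: 0.0155
grip_force: 60.0
```

```bash
python3 -c "
from h import *
s=st()"
```

```text
t 27.4 pos [ 0.6987 -0.0014  0.2718] yaw_y -91.0 z [-0.    -0.003 -1.   ] f [-0.5  1.  -2.7] w 0.0155 gf 60.0 q [-0.28  0.49  0.34  1.17 -0.16  1.5  -1.56]
```

>>> {"method": "arm_command", "body": {"steps": [{"rot":[0,0,7.3],"slide":[-0.0124,0.0136,0],"grip":0},{"rot":[0,0,7.3],"slide":[-0.0124,0.0136,0],"grip":0},{"rot":[0,0,7.3],"slide":[-0.0124,0.0136,0],"grip":0},{"rot":[0,0,7.3],"slide":[-0.0124,0.0136,0],"grip":0},{"rot":[0,0,7.3],"slide":[-0.0124,0.0136,0],"grip":0},{"rot":[0,0,7.3],"slide":[-0.0124,0.0136,0],"grip":0},{"rot":[0,0,7.3],"slide":[-0.0124,0.0136,0],"grip":0},{"rot":[0,0,7.3],"slide":[-0.0124,0.0136,0],"grip":0}]}}

```text
time: 28.4
ee_pos: [0.5986, 0.108, 0.2728]
eef_rot: [0.876, 0.483, 0.002, 0.002]
ft_force: [-0.4, -0.4, -3.0]
width: 0.0155
grip_force: 60.0
```

>>> {"method": "arm_command", "body": {"steps": [{"rot":[0,0,7.3],"slide":[-0.0124,0.0136,0],"grip":0},{"rot":[0,0,7.3],"slide":[-0.0124,0.0136,0],"grip":0},{"rot":[0,0,7.3],"slide":[-0.0124,0.0136,0],"grip":0},{"rot":[0,0,7.3],"slide":[-0.0124,0.0136,0],"grip":0},{"rot":[0,0,7.3],"slide":[-0.0124,0.0136,0],"grip":0},{"rot":[0,0,7.3],"slide":[-0.0124,0.0136,0],"grip":0},{"rot":[0,0,7.3],"slide":[-0.0124,0.0136,0],"grip":0},{"rot":[0,0,7.3],"slide":[-0.0124,0.0136,0],"grip":0}]}}

```text
time: 29.4
ee_pos: [0.4994, 0.2168, 0.2727]
eef_rot: [0.529, 0.849, 0.002, 0.003]
ft_force: [-0.2, -0.1, -1.8]
width: 0.0155
grip_force: 60.0
```

>>> {"method": "arm_command", "body": {"steps": [{"rot":[0,0,7.3],"slide":[-0.0124,0.0136,0],"grip":0},{"rot":[0,0,7.3],"slide":[-0.0124,0.0136,0],"grip":0},{"rot":[0,0,7.3],"slide":[-0.0124,0.0136,0],"grip":0},{"rot":[0,0,7.3],"slide":[-0.0124,0.0136,0],"grip":0},{"rot":[0,0,7.3],"slide":[-0.0124,0.0136,0],"grip":0},{"rot":[0,0,7.3],"slide":[-0.0124,0.0136,0],"grip":0},{"rot":[0,0,7.3],"slide":[-0.0124,0.0136,0],"grip":0},{"rot":[0,0,7.3],"slide":[-0.0124,0.0136,0],"grip":0}]}}

```text
time: 30.4
ee_pos: [0.4002, 0.3255, 0.2726]
eef_rot: [0.048, 0.999, 0.002, 0.003]
ft_force: [0.4, 0.3, -2.8]
width: 0.0152
grip_force: 60.0
```

```bash
python3 -c "
from h import *
s=st()
c=eyes.camera('scene');s=st();t=eyes.camera('top')
a=c['pixels'][110:320,215:440,::-1];cv2.imwrite('pics/s10.png',cv2.resize(a,(640,597),interpolation=cv2.INTER_CUBIC))
"
```

```text
t 30.4 pos [0.4002 0.3255 0.2726] yaw_y 84.5 z [ 0.006  0.003 -1.   ] f [ 0.4  0.3 -2.8] w 0.0152 gf 60.0 q [-0.56  0.07 -0.23  1.66  0.02  1.4   0.69]
t 30.45 pos [0.3981 0.3278 0.2726] yaw_y 85.1 z [ 0.005  0.004 -1.   ] f [-2.6  2.  -1.6] w 0.0157 gf 60.0 q [-0.56  0.07 -0.23  1.66  0.02  1.4   0.69]
```

View pics/s10.png

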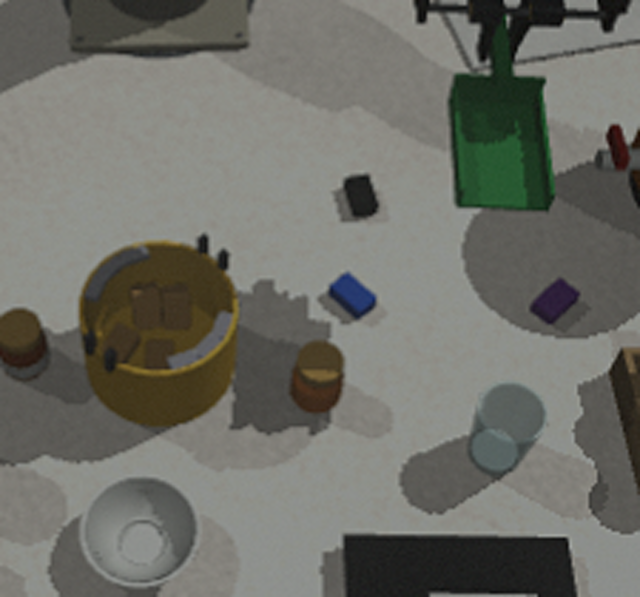

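All four rusks lie in the tin (crop 145,305 / 175,305 / 122,342 / 160,352), and the tray (500,145) is empty. Lowering it.

>>> {"method": "arm_command", "body": {"steps": [{"rot":[0,0,0],"slide":[0.001,0,-0.03],"grip":0},{"rot":[0,0,0],"slide":[0,0,-0.045],"grip":0},{"rot":[0,0,0],"slide":[0,0,-0.045],"grip":0},{"rot":[0,0,0],"slide":[0,0,-0.045],"grip":0},{"rot":[0,0,0],"slide":[0,0,-0.035],"grip":0},{"rot":[0,0,0],"slide":[0,0,-0.025],"grip":0},{"rot":[0,0,0],"slide":[0,0,-0.013],"grip":0},{"rot":[0,0,0],"slide":[0,0,0],"grip":0}]}}

```text
time: 31.5
ee_pos: [0.4017, 0.3248, 0.0344]
eef_rot: [0.05, 0.999, 0.001, 0.001]
ft_force: [0.0, 0.4, -2.1]
width: 0.0154
grip_force: 60.0
```

```bash
python3 -c "
from h import *
s=st()"
```

```text
t 31.5 pos [0.4017 0.3248 0.0344] yaw_y 84.2 z [ 0.002  0.001 -1.   ] f [ 0.   0.4 -2.1] w 0.0154 gf 60.0 q [-0.57  0.3  -0.22  1.94  0.08  0.91  0.64]
```

>>> {"method": "arm_command", "body": {"steps": [{"rot":[0,0,0],"slide":[0,0,-0.003],"grip":0},{"rot":[0,0,0],"slide":[0,0,-0.002],"grip":0},{"rot":[0,0,0],"slide":[0,0,-0.002],"grip":0},{"rot":[0,0,0],"slide":[0,0,0],"grip":0},{"rot":[0,0,0],"slide":[0,0,0],"grip":0},{"rot":[0,0,0],"slide":[0,0,0],"grip":0},{"rot":[0,0,0],"slide":[0,0,0],"grip":0},{"rot":[0,0,0],"slide":[0,0,0],"grip":0}]}}

```text
time: 32.5
ee_pos: [0.4017, 0.3254, 0.0276]
eef_rot: [0.05, 0.999, 0.001, 0.001]
ft_force: [-0.4, 0.7, -2.8]
width: 0.0149
grip_force: 60.0
```

>>> {"method": "arm_command", "body": {"steps": [{"rot":[0,0,0],"slide":[0,0,0],"grip":1},{"rot":[0,0,0],"slide":[0,0,0],"grip":1},{"rot":[0,0,0],"slide":[0,0,0],"grip":1},{"rot":[0,0,0],"slide":[0,0,0],"grip":1},{"rot":[0,0,0],"slide":[0,0,0],"grip":1},{"rot":[0,0,0],"slide":[0,0,0],"grip":1},{"rot":[0,0,0],"slide":[0,0,0],"grip":1},{"rot":[0,0,0],"slide":[0,0,0],"grip":1}]}}

```text
time: 33.5
ee_pos: [0.4017, 0.3254, 0.0276]
eef_rot: [0.05, 0.999, 0.001, 0.001]
ft_force: [-1.3, -0.7, -0.2]
width: 0.0839
grip_force: 0.0
```

>>> {"method": "arm_command", "body": {"steps": [{"rot":[0,0,0],"slide":[0,0,0.02],"grip":1},{"rot":[0,0,0],"slide":[0,0,0.03],"grip":1},{"rot":[0,0,0],"slide":[0,0,0.03],"grip":1},{"rot":[0,0,0],"slide":[0,0,0.03],"grip":1},{"rot":[0,0,0],"slide":[0,0,0.03],"grip":1},{"rot":[0,0,0],"slide":[0,0,0.03],"grip":1},{"rot":[0,0,0],"slide":[0,0,0.01],"grip":1},{"rot":[0,0,0],"slide":[0,0,0],"grip":1}]}}

```text
time: 34.5
ee_pos: [0.4018, 0.3254, 0.2075]
eef_rot: [0.05, 0.999, 0.001, 0.001]
ft_force: [0.5, 0.6, -0.0]
width: 0.087
grip_force: 0.0
```

```bash
python3 -c "
from h import *
s=st()
import pickle
c=eyes.camera('scene');o=pickle.load(open('c0.pkl','rb'))['scene']
for n,x in(('old',o),('new',c)):
  H=cv2.cvtColor(x['pixels'],cv2.COLOR_RGB2HSV).astype(int);m=((H[...,0]>45)&(H[...,0]<85)&(H[...,1]>100)&(H[...,2]>20)).astype(np.uint8)
  ys,xs=np.nonzero(m[165:240,350:395]);print(n,xs.min()+350,xs.max()+350,ys.min()+165,ys.max()+165)
for k in ('tray','lid','jar_left','jar_right','glass','stick_cup','bowl'):
  print(k,[(np.round(d['bbox']).tolist(),round(d['conf'],2)) for d in eyes.look_for(k,c)[:1]])
"
```

```text
t 34.5 pos [0.4018 0.3254 0.2075] yaw_y 84.3 z [ 0.002  0.002 -1.   ] f [ 0.5  0.6 -0. ] w 0.087 gf 0.0 q [-0.56  0.11 -0.23  1.76  0.03  1.27  0.68]
old 360 388 172 232
new 360 388 172 232
tray [([357.0, 170.0, 388.0, 237.0], 0.63)]
lid [([142.0, 201.0, 183.0, 240.0], 0.63)]
jar_left [([317.0, 231.0, 335.0, 254.0], 0.84)]
jar_right [([215.0, 218.0, 234.0, 243.0], 0.89)]
glass [([379.0, 244.0, 406.0, 278.0], 0.94)]
stick_cup [([183.0, 247.0, 209.0, 284.0], 0.65)]
bowl [([244.0, 280.0, 284.0, 319.0], 0.82)]
```

Tray back exactly in its place, all else unmoved; hand in.

```bash
python3 -c "
from bench import order
print(order.close_job())"
```

```text
the job is handed in; nothing more can be done
None
```

The job is handed in: the lid lies right way up on the mat, all four rusks are in the tin, the empty tray is level on the table in its old place, and the jars, glass, cup and bowl did not move in the last images; the hand-in call gave no verdict.

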